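# Lids back on the storage jars

## Task

The four white storage jars have been washed and their wooden lids lie drying on the chopping board. Put each lid on the jar it fits, fully home so that it sits flat on the rim, and leave the jars standing where they are (they may slip a little). Do not disturb the shot glass or the espresso cup.

Things in the scene. Friction and masses are not known exactly. Their poses are not given: they have to be found in the camera images.
- lid_wide: round wooden lid, the larger of the two round ones, 85 mm across, 8 mm thick, 80 g, with a round central knob, 26 mm thick, 24 mm tall; below, a tapered white plug (69 mm across at the top, 57 mm at the foot). Lies on its plug on the chopping board (22 mm thick). Origin: centre of the plug's foot, z up; wood's underside 14, its top 22, grip's top 46 mm above it.
- jar_wide: round white jar, the wider of the two round ones: 84 mm across outside, 70 mm high, mouth 74 mm across; open on top, walls 5 mm, 0.5 kg, loose on the worktop. Origin: centre of its underside, z up. With its lid home, the lid's origin is 56 mm above the jar's.
- lid_narrow: round wooden lid, the smaller of the two round ones, 63 mm across, 8 mm thick, 80 g, with a round central knob, 26 mm thick, 24 mm tall; below, a tapered white plug (47 mm across under the lid, 35 mm at the foot). Lies on its plug on the chopping board (22 mm thick). Origin: centre of the plug's foot, z up; wood's underside 14, its top 22, grip's top 46 mm above it.
- jar_narrow: round white jar, the narrower of the two round ones: 62 mm across outside, 66 mm high, mouth 52 mm across; open on top, walls 5 mm, 0.5 kg, loose on the worktop. Origin: centre of its underside, z up. With its lid home, the lid's origin is 52 mm above the jar's.
- lid_square: square wooden lid, 71 x 71 mm, x and y along its sides, 8 mm thick, 80 g, with a central bar grip, 44 mm long (along x), 14 mm thick, 24 mm tall; below, a tapered white plug (55 mm square at the top, 43 mm at the foot). Lies on its plug on the chopping board (22 mm thick). Origin: centre of the plug's foot, z up; wood's underside 14, its top 22, grip's top 46 mm above it.
- jar_square: square white jar: 70 x 70 mm outside, 66 mm high, mouth 60 x 60 mm; x and y axes square to its walls; open on top, walls 5 mm, 0.5 kg, loose on the worktop. Origin: centre of its underside, z up. With its lid home, the lid's origin is 52 mm above the jar's.
- lid_oblong: oblong wooden lid, 95 mm long (its x axis) x 59 mm wide (y), 8 mm thick, 80 g, with a central bar grip, 44 mm long (along x), 14 mm thick, 24 mm tall; below, a tapered white plug (79 x 43 mm under the lid, 67 x 31 mm at the foot). Lies on its plug on the chopping board (22 mm thick). Origin: centre of the plug's foot, z up; wood's underside 14, its top 22, grip's top 46 mm above it.
- jar_oblong: oblong low white jar: 94 mm long (its x axis) x 58 mm wide (y), 54 mm high, mouth 84 x 48 mm; open on top, walls 5 mm, 0.5 kg, loose on the worktop. Origin: centre of its underside, z up. With its lid home, the lid's origin is 40 mm above the jar's.
- shot_glass: small clear glass, 49 mm across, 61 mm high, drying upright on the chopping board among the lids; a bystander. Origin: centre of its underside.
- espresso_cup: green and white espresso cup with a handle, 64 x 89 mm, 48 mm high, standing to the left of the jars; a bystander. Origin: under the middle of cup and handle together.

How it is judged:
At the end, for the whole second after the job is handed in: Each of the four lids is on its own jar, fully home: within 8 mm of the jar's axis, its wooden plate no more than 3 mm above the rim, lid and jar level within 4 degrees, at rest and released (horizontal distance between lid_wide and jar_wide below 0.008 m and z of lid_wide in the frame of jar_wide between 0.052 and 0.059 m and angle between each of lid_wide, jar_wide, lid_narrow, jar_narrow, lid_square, jar_square, lid_oblong, jar_oblong's own z axis and vertical below 0.07 rad and linear speed of each of lid_wide, lid_narrow, lid_square, lid_oblong below 0.02 m/s and horizontal distance between lid_narrow and jar_narrow below 0.008 m and z of lid_narrow in the frame of jar_narrow between 0.048 and 0.055 m and horizontal distance between lid_square and jar_square below 0.008 m and z of lid_square in the frame of jar_square between 0.048 and 0.055 m and horizontal distance between lid_oblong and jar_oblong below 0.008 m and z of lid_oblong in the frame of jar_oblong between 0.036 and 0.043 m); the robot touches nothing.
It fails at once if a jar is shoved more than 40 mm or tipped over (distance of any of jar_wide, jar_narrow, jar_square, jar_oblong from where it was at the start of the episode above 0.04 m or angle between any of jar_wide, jar_narrow, jar_square, jar_oblong's own z axis and vertical above 0.5 rad).
It fails at once if the shot glass or the espresso cup is moved more than 30 mm or tipped over (distance of any of shot_glass, espresso_cup from where it was at the start of the episode above 0.03 m or angle between any of shot_glass, espresso_cup's own z axis and vertical above 0.5 rad).
It also fails if it takes over 112 s, if anything falls off the work surface, if the arm or the gripper's body presses on something with over 40 N, if the wrist force passes 120 N, or if a joint passes its speed limit or range.

## Robot

A 7-joint arm with a two-finger parallel gripper is mounted at the origin on a cart in front of the work surface, level with it; the furniture and walls round the work are solid. World frame = base frame: x ahead of the robot, y to its left, z up, the work surface at z = 0. Lengths are in m, angles in rad, forces in N, time in s.
With the tool pointing down it reaches from about 0.35 to 0.9 m from the base axis. Payload 8.1 kg.
Tool frame: the origin (TCP) lies at the very end of the fingers, on their centre line; the grasp point (between the pads) lies 19 mm behind it; z points along the fingers, y is the line along which they close (so a half turn about z gives the same grasp; the last joint's range is limited). The gripper opens to 92 mm and grips with 3 to 60 N. Pads are 19 mm wide; open, the fingers measure 130 mm over their backs; the gripper's body (75 mm by 190 mm) begins 47 mm behind the grasp point.
Start: joints at [1.198, 0.434, 0.025, 1.573, -0.012, 1.134, -0.075], TCP at [0.167, -0.602, 0.227] pointing down, gripper open.
Joint ranges: [-2.62, 2.62], [-0.44, 2.09], [-1.27, 1.32], [0.08, 2.57], [-1.32, 4.46], [0.12, 2], [-2.74, 2.74]. Speed limits (rad/s): [2.22, 2.22, 3.01, 3.01, 3.14, 3.14, 3.14].

## Interface

Orientations are given as [roll, pitch, yaw] about the fixed x, y, z axes, in that order (R = Rz(yaw) Ry(pitch) Rx(roll)).
In Python, from station import * gives the robot as it stands.
- The arm moves only by the tool servo_tool, never from a script. Its argument "commands" is one flat list of numbers, 5 for each row, row after row: the finger opening in mm, from 0 to 91.8, then the shift along the world's x, y, z in units of 25 mm (1.0 is 25 mm), then the turn about the world's z in units of 5 degrees (1.0 is 5 degrees). In form: [jaw, dx, dy, dz, roll, jaw, dx, dy, dz, roll, ...]. A call has 1 to 5 rows; each row shifts and turns the commanded pose from where the row before left it; what a row does not reach is not made up. A row lasts 1/10 s, in which the tool goes at most 50 mm and 8.59 degrees, less where a joint would pass 70% of its speed; a pose out of reach is approached as far as the arm can. A call is refused whole if a number of a shift passes 1 or a number of a turn 1, either way. A call with a gripper value outside its range is refused whole. The fingers move at their own pace and stop on an object; "grip_force" is the grip in N (left out, the last holds). Time passes only in rows, so rows that do not move let the fingers close. It gives the time, the measured TCP pose, the force, the opening and the grip force at its end, in the units of the state.
- sense(): the state, without advancing time (a new reading comes with each control period).
- camera(name): name is "scene" or "top" or "wrist"; returns a dict with "img" (400x640x3 uint8, blue, green, red), "mtx" (3x3 intrinsics, pixels), "extrinsics" (4x4, takes a point from camera to world coordinates). Camera axes: x right, y up, looking along -z (the intrinsics and any distortion apply to the point x, -y, -z); pixel columns grow to the right and rows downward; lengths in m; the calibration is good to about 2 mm. A picture is of the moment at which its call begins. There is no depth.
- close_job(): hands the job in; it is judged then, once.
The state is a dict: "clock": time; "joint_positions": joint angles; "joint_velocities": joint speeds; "joint_efforts": joint torques, N m; "ee_pos": TCP position; "orientation": TCP orientation; "contact_force": force on the tool from outside, world axes, zero at the start; "moment": the same for the moment, N m; "width": opening from 0.0 (shut) to 1.0 (fully open); "grip_force": force on a finger pad.
Only numpy, scipy, OpenCV 4.12 (cv2) and the standard library are available. Lean on these libraries where they do the work, as an engineer would, in place of code of your own. Each camera call takes 0.05 s, during which the arm holds its last target. There are 200 camera calls.

## Working session

There is one attempt and no reset: what is moved stays moved. The work goes in short steps, Python scripts to look and compute and a tool call to move; the robot and the scene stay as the last step left them, time stands still between calls to the robot, and variables do not carry over. Pictures are saved under pics/ and viewed, at most 14 in all, crops included, and the job is handed in when it is done.

Besides the shell and the picture viewer there is one more tool, called after "Call:" in YAML: its name, and indented under it one key for each argument. servo_tool: Moves the arm, as the interface text tells. Its arguments: {"type":"object","properties":{"commands":{"type":"array","items":{"type":"number"}},"grip_force":{"type":"number"}},"required":["commands"]}

```bash
mkdir -p pics; ls
cat > h.py <<'E'
from station import *
import numpy as np, cv2
def snap(n,f):
    c=camera(n); cv2.imwrite(f'pics/{f}.png',c['img']); np.savez(f'pics/{f}.npz',mtx=c['mtx'],E=c['extrinsics']); 
    return c
def world(f,u,v,z):
    d=np.load(f'pics/{f}.npz'); K,E=d['mtx'],d['E']
    r=np.linalg.inv(K)@[u,v,1]; r=E[:3,:3]@[r[0],-r[1],-r[2]]; o=E[:3,3]
    return o+r*(z-o[2])/r[2]
def pix(f,p):
    d=np.load(f'pics/{f}.npz'); K,E=d['mtx'],d['E']
    q=np.linalg.inv(E)@np.append(p,1); q=K@[q[0],-q[1],-q[2]]; return q[:2]/q[2]
E
python3 - <<'E'
from h import *
s=sense(); print({k:np.round(v,3) for k,v in s.items()})
for n in('scene','top'):
    c=snap(n,n+'0'); print(c['mtx'],c['extrinsics'].round(3), [k for k in c])
E
```

```text
pics
{'clock': np.float64(0.0), 'joint_positions': array([ 1.198,  0.435,  0.025,  1.574, -0.012,  1.134, -0.075]), 'joint_velocities': array([-0.   ,  0.   ,  0.001,  0.001,  0.   , -0.   , -0.001]), 'joint_efforts': array([-1.0000e-03, -6.6786e+01,  9.8400e-01, -3.1447e+01, -6.1000e-02,
        4.3000e-02,  0.0000e+00]), 'ee_pos': array([ 0.166, -0.602,  0.226]), 'orientation': array([-3.14,  0.  ,  0.27]), 'contact_force': array([-0.167,  0.231, -0.501]), 'moment': array([ 0.004, -0.021, -0.002]), 'grip_force': np.float64(0.0), 'width': np.float64(0.998)}
[[405.04761766   0.         324.48460072]
 [  0.         405.04761766 195.50447154]
 [  0.           0.           1.        ]] [[-0.676  0.53  -0.511 -0.019]
 [-0.737 -0.486  0.471  0.631]
 [ 0.001  0.695  0.719  0.873]
 [ 0.     0.     0.     1.   ]] ['img', 'mtx', 'extrinsics']
[[382.46413213   0.         324.2817246 ]
 [  0.         382.46413213 193.0415805 ]
 [  0.           0.           1.        ]] [[-0.015  0.989 -0.144  0.406]
 [-1.    -0.017 -0.014  0.113]
 [-0.016  0.144  0.989  1.031]
 [ 0.     0.     0.     1.   ]] ['img', 'mtx', 'extrinsics']
```

View pics/top0.png

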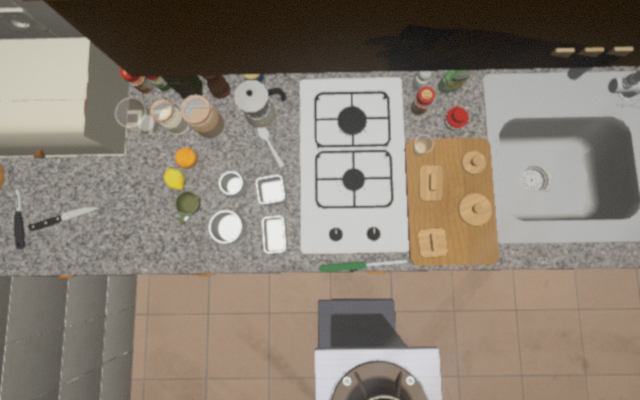

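View pics/scene0.png

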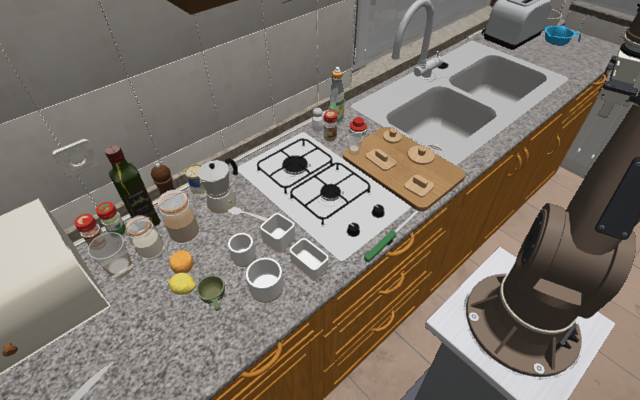

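Run:
```python
from h import *
i=cv2.imread('pics/top0.png')
def crop(u,v,w,h,k):
    o=cv2.resize(i[v:v+h,u:u+w],None,fx=k,fy=k,interpolation=cv2.INTER_CUBIC)
    for a in range(0,w,10): cv2.line(o,(a*k,0),(a*k,6),(0,0,255),1); cv2.putText(o,str(u+a),(a*k,16),0,.35,(0,0,255))
    for a in range(0,h,10): cv2.line(o,(0,a*k),(6,a*k),(0,0,255),1); cv2.putText(o,str(v+a),(8,a*k+4),0,.35,(0,0,255))
    return o
cv2.imwrite('pics/ca.png',crop(400,130,100,140,4))
cv2.imwrite('pics/cb.png',crop(170,165,125,95,6))
```

```text
(no output)
```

View pics/ca.png

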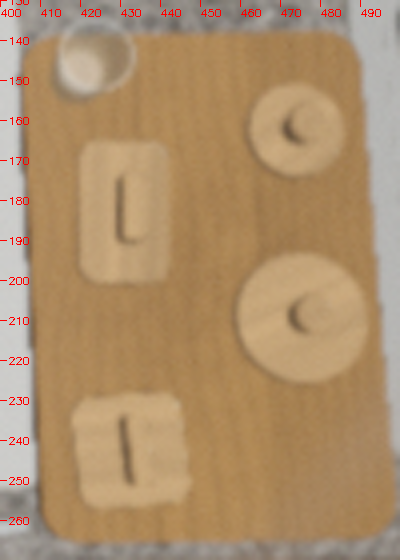

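View pics/cb.png

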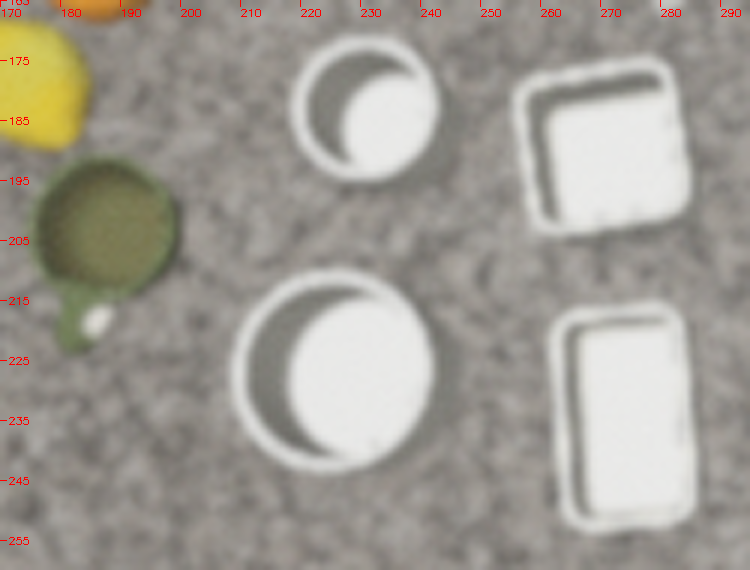

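```bash
cat > fit.py <<'E'
from h import *
sh={'wide':(85,85,.044,'c'),'narrow':(63,63,.044,'c'),'square':(71,71,.044,'r'),'oblong':(95,59,.044,'r'),
'jwide':(84,84,.070,'c'),'jnarrow':(62,62,.066,'c'),'jsquare':(70,70,.066,'r'),'joblong':(94,58,.054,'r')}
def outl(n,x,y,yaw,scale=1):
    a,b,z,t=sh[n]; a=a/2000;b=b/2000
    if t=='c':
        th=np.linspace(0,6.28,40); P=np.c_[a*np.cos(th),b*np.sin(th)]
    else: P=np.array([[a,b],[a,-b],[-a,-b],[-a,b],[a,b]])
    c,s=np.cos(yaw),np.sin(yaw); P=P@np.array([[c,s],[-s,c]])+[x,y]
    return np.c_[P,np.full(len(P),z)]
E
python3 - <<'E'
from fit import *
px={'wide':(475.2,209.5,0),'narrow':(474.2,162.3,0),'oblong':(431.1,182.9,0),'square':(432.8,242.6,5),
'jwide':(225.4,226.75,0),'jnarrow':(230.8,183.2,0),'jsquare':(270.5,189.3,8),'joblong':(273.5,234.5,3)}
i=cv2.imread('pics/top0.png');k=6
o=cv2.resize(i,None,fx=k,fy=k,interpolation=cv2.INTER_CUBIC)
for n,(u,v,a) in px.items():
    w=world('top0',u,v,sh[n][2]); print(n,w.round(4),round(np.hypot(*w[:2]),3),a)
    q=np.array([pix('top0',p) for p in outl(n,w[0],w[1],np.radians(a))])
    cv2.polylines(o,[np.int32((q+.5)*k)],False,(0,0,255),1)
    print(q.min(0).round(1),q.max(0).round(1))
print(world('top0',423.5,146,.083),world('top0',188,203,.048))
A=o[145*k:265*k,412*k:497*k]; B=o[170*k:260*k,205*k:290*k]
A=cv2.resize(A,None,fx=.78,fy=.78); B=B[:560]
cv2.imwrite('pics/ov.png',cv2.resize(np.hstack([A[:540],B[:540]]),(800,475)))
E
```

```text
wide [ 0.5005 -0.2607  0.044 ] 0.564 0
[458.6 193.2] [491.8 226. ]
narrow [ 0.6246 -0.2669  0.044 ] 0.679 0
[462.1 150.6] [486.3 174.1]
oblong [ 0.5719 -0.1514  0.044 ] 0.592 0
[418.8 164.9] [443.6 201.2]
square [ 0.4176 -0.1473  0.044 ] 0.443 5
[417.  227.3] [448.7 258.1]
jwide [0.4646 0.3771 0.07  ] 0.598 0
[208.8 210.1] [242.  243.5]
jnarrow [0.5763 0.3668 0.066 ] 0.683 0
[218.8 171.4] [242.8 195.1]
jsquare [0.5587 0.2645 0.066 ] 0.618 8
[255.2 173.9] [285.9 204.8]
joblong [0.4439 0.258  0.054 ] 0.513 3
[261.4 215.3] [285.8 253.9]
[ 0.66061558 -0.12695109  0.083     ] [0.52913256 0.48223329 0.048     ]
```

View pics/ov.png

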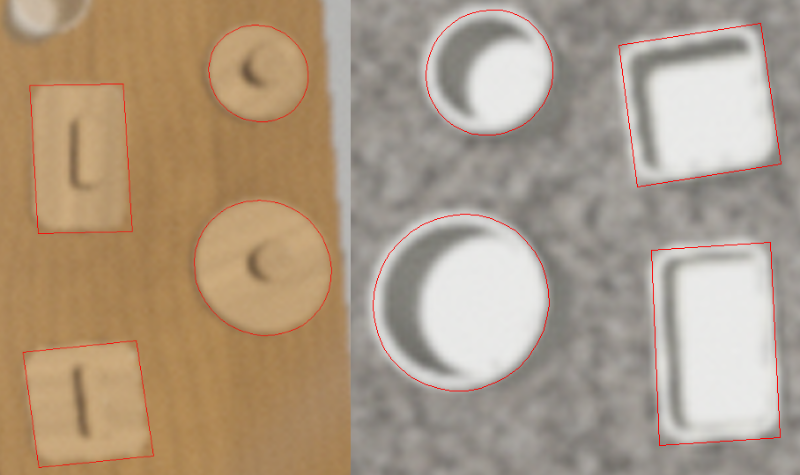

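Call:
servo_tool:
  commands: [91,0.53,0.957,-0.16,-0.11,91,0.53,0.957,-0.16,-0.11,91,0.53,0.957,-0.16,-0.11,91,0.53,0.957,-0.16,-0.11,91,0.53,0.957,-0.16,-0.11]
  grip_force: 25

```text
clock: 0.6
ee_pos: [0.2331, -0.4815, 0.2063]
orientation: [-3.141, 0.0, 0.221]
contact_force: [0.8, 0.0, -0.2]
width: 0.992
grip_force: 0.0
```

Call:
servo_tool:
  commands: [91,0.53,0.957,-0.16,-0.11,91,0.53,0.957,-0.16,-0.11,91,0.53,0.957,-0.16,-0.11,91,0.53,0.957,-0.16,-0.11,91,0.53,0.957,-0.16,-0.11]

```text
clock: 1.1
ee_pos: [0.2993, -0.362, 0.1864]
orientation: [-3.141, 0.0, 0.173]
contact_force: [0.0, -0.7, -0.4]
width: 0.994
grip_force: 0.0
```

Call:
servo_tool:
  commands: [91,0.53,0.957,-0.16,-0.11,91,0.53,0.957,-0.16,-0.11,91,0.53,0.957,-0.16,-0.11,91,0.53,0.957,-0.16,-0.11,91,0.53,0.957,-0.16,-0.11]

```text
clock: 1.6
ee_pos: [0.3655, -0.2424, 0.1664]
orientation: [-3.141, 0.0, 0.125]
contact_force: [0.2, 0.0, -0.1]
width: 0.994
grip_force: 0.0
```

Call:
servo_tool:
  commands: [91,0.53,0.957,-0.16,-0.11,91,0.53,0.957,-0.16,-0.11,91,0.53,0.957,-0.16,-0.11,91,0.53,0.957,-0.16,-0.11,91,0,0,0,0]

```text
clock: 2.1
ee_pos: [0.4196, -0.1444, 0.1503]
orientation: [-3.14, -0.0, 0.092]
contact_force: [0.4, -1.1, -0.0]
width: 0.992
grip_force: 0.0
```

Run:
```python
from fit import *
print(sense()['ee_pos'])
c=snap('wrist','w0'); i=c['img']
q=np.array([pix('w0',p) for p in outl('square',.4176,-.1473,np.radians(5))]); print(q.round(1))
cv2.polylines(i,[np.int32(q)],False,(0,0,255),1)
b=np.array([pix('w0',p) for p in np.array([[.4176+sx*.022*np.cos(.087)-sy*.007*.087,-.1473+sx*.022*.087+sy*.007,.068] for sx,sy in((1,1),(1,-1),(-1,-1),(-1,1),(1,1))])])
cv2.polylines(i,[np.int32(b)],False,(255,0,0),1)
cv2.imwrite('pics/w0o.png',i)
```

```text
[ 0.41961866 -0.14440642  0.15030905]
[[277.9 164.1]
 [363.8 164.5]
 [360.5 244.9]
 [280.  244.5]
 [277.9 164.1]]
```

View pics/w0o.png

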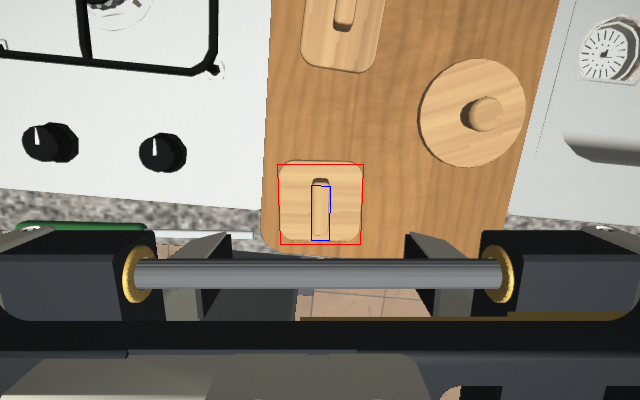

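Call:
servo_tool:
  commands: [60,0,-0.1,-0.9,0,40,0,0,-0.9,0,40,0,0,-0.9,0,40,0,0,-0.9,0,40,0,0,-0.5,0]

```text
clock: 2.65
ee_pos: [0.4168, -0.1514, 0.0468]
orientation: [-3.141, 0.002, 0.086]
contact_force: [-0.6, -0.1, -0.1]
width: 0.607
grip_force: 0.0
```

Call:
servo_tool:
  commands: [5,0,0,0,0,5,0,0,0,0,5,0,0,0,0,5,0,0,0,0,5,0,0,0,0]

```text
clock: 3.15
ee_pos: [0.4187, -0.1504, 0.0489]
orientation: [3.141, -0.001, 0.087]
contact_force: [0.5, 1.7, 0.0]
width: 0.167
grip_force: 0.6
```

Call:
servo_tool:
  commands: [5,0,0,0,0,5,0,0,0,0,5,0,0,0.5,0,5,0,0,1,0,5,0,0,1,0]

```text
clock: 3.65
ee_pos: [0.4178, -0.1502, 0.1112]
orientation: [-3.141, 0.001, 0.087]
contact_force: [-0.0, -0.8, -2.0]
width: 0.148
grip_force: 25.0
```

Call:
servo_tool:
  commands: [5,0,0,1,0,5,0,0,1,0,5,0,0,0,0,5,0,0,0,0,5,0,0,0,0]

```text
clock: 4.15
ee_pos: [0.4176, -0.1502, 0.1599]
orientation: [-3.141, 0.002, 0.087]
contact_force: [-0.7, -0.2, -1.7]
width: 0.152
grip_force: 25.0
```

Call:
servo_tool:
  commands: [5,0.312,0.921,0,0.033,5,0.312,0.921,0,0.033,5,0.312,0.921,0,0.033,5,0.312,0.921,0,0.033,5,0.312,0.921,0,0.033]

```text
clock: 4.65
ee_pos: [0.4568, -0.0343, 0.1596]
orientation: [-3.141, 0.002, 0.102]
contact_force: [0.1, 0.1, -1.3]
width: 0.149
grip_force: 25.0
```

Call:
servo_tool:
  commands: [5,0.312,0.921,0,0.033,5,0.312,0.921,0,0.033,5,0.312,0.921,0,0.033,5,0.312,0.921,0,0.033,5,0.312,0.921,0,0.033]

```text
clock: 5.15
ee_pos: [0.4958, 0.0807, 0.1594]
orientation: [3.141, 0.002, 0.116]
contact_force: [-0.2, 0.5, -1.4]
width: 0.15
grip_force: 25.0
```

Call:
servo_tool:
  commands: [5,0.312,0.921,0,0.033,5,0.312,0.921,0,0.033,5,0.312,0.921,0,0.033,5,0.312,0.921,0,0.033,5,0.312,0.921,0,0.033]

```text
clock: 5.65
ee_pos: [0.5348, 0.1957, 0.1591]
orientation: [3.141, 0.003, 0.131]
contact_force: [-0.4, 0.8, -1.0]
width: 0.151
grip_force: 25.0
```

Call:
servo_tool:
  commands: [5,0.312,0.921,0,0.033,5,0.312,0.921,0,0.033,5,0.312,0.921,0,0.033,5,0,0,0,0,5,0,0,0,0]

```text
clock: 6.15
ee_pos: [0.5579, 0.2641, 0.1591]
orientation: [3.141, 0.003, 0.14]
contact_force: [-0.1, -0.4, -0.5]
width: 0.15
grip_force: 25.0
```

Run:
```python
from fit import *
s=sense();e=s['ee_pos'];print(e,s['orientation'],s['width'])
c=snap('wrist','w1'); i=c['img']
for n,a in {'jsquare':(.5587,.2645,8),'joblong':(.4439,.258,3),'jnarrow':(.5763,.3668,0),'jwide':(.4646,.3771,0)}.items():
    q=np.array([pix('w1',p) for p in outl(n,a[0],a[1],np.radians(a[2]))])
    cv2.polylines(i,[np.int32(q)],False,(0,0,255),1)
sh['square']=(71,71,e[2]-.003,'r')
q=np.array([pix('w1',p) for p in outl('square',e[0],e[1],s['orientation'][2])])
cv2.polylines(i,[np.int32(q)],False,(255,0,0),1)
cv2.imwrite('pics/w1o.png',i)
```

```text
[0.55789399 0.26408216 0.15908097] [3.14069963e+00 2.60155475e-03 1.40246217e-01] 0.14980798375625318
```

View pics/w1o.png

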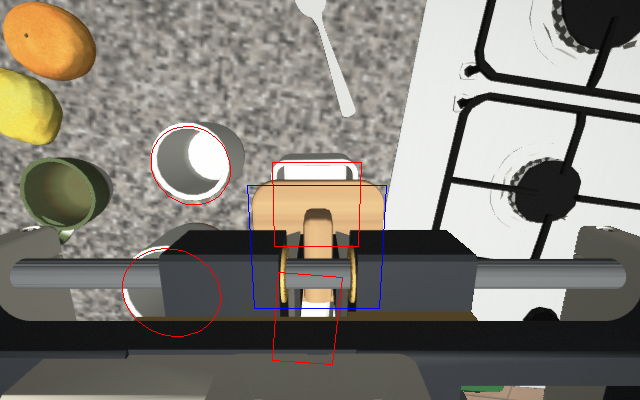

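Run:
```python
from fit import *
d=np.load('pics/w1.npz'); print(d['E'].round(3),np.load('pics/w0.npz')['E'][:3,3].round(3))
i=cv2.imread('pics/w1.png')
for n,a in {'jsquare':(.5587,.2645,8),'jnarrow':(.5763,.3668,0)}.items():
    q=np.array([pix('w1',p) for p in outl(n,a[0],a[1],np.radians(a[2]))]); print(q.min(0),q.max(0))
cv2.imwrite('pics/w1c.png',cv2.resize(i[100:235,130:400],None,fx=2.9,fy=2.9,interpolation=cv2.INTER_CUBIC))
```

```text
[[ 0.14   0.959  0.248  0.625]
 [-0.99   0.135  0.036  0.273]
 [ 0.001 -0.25   0.968  0.317]
 [ 0.     0.     0.     1.   ]] [ 0.487 -0.139  0.308]
[272.00091383 162.76219643] [361.22425674 246.18683078]
[151.25762803 126.44964715] [230.44225635 204.97858625]
```

View pics/w1c.png

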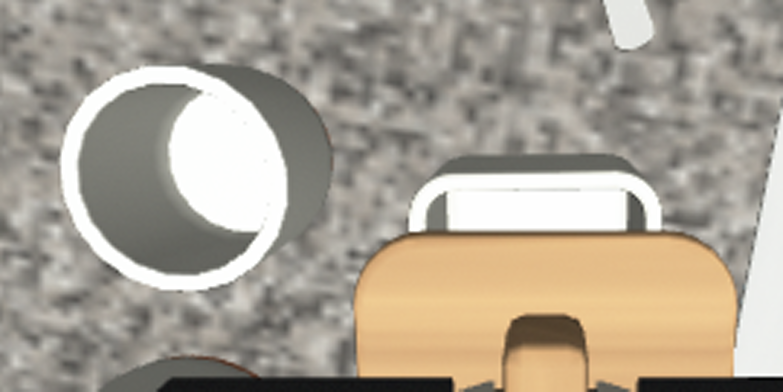

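Call:
servo_tool:
  commands: [5,0,0.04,-0.8,0,5,0,0,-0.8,0,5,0,0,-0.6,0,5,0,0,-0.5,0,5,0,0,-0.3,0]

```text
clock: 6.7
ee_pos: [0.5583, 0.2643, 0.0845]
orientation: [3.141, 0.001, 0.139]
contact_force: [0.5, 0.3, -1.7]
width: 0.149
grip_force: 25.0
```

Call:
servo_tool:
  commands: [5,0,0,-0.1,0,5,0,0,-0.1,0,5,0,0,0,0]

```text
clock: 7.0
ee_pos: [0.5589, 0.2653, 0.081]
orientation: [-3.141, -0.001, 0.139]
contact_force: [0.7, -0.0, -0.3]
width: 0.147
grip_force: 25.0
```

Call:
servo_tool:
  commands: [5,0,0,-0.1,0,5,0,0,0,0]

```text
clock: 7.2
ee_pos: [0.5593, 0.2655, 0.0792]
orientation: [-3.141, -0.002, 0.139]
contact_force: [-0.6, -0.1, 4.4]
width: 0.148
grip_force: 25.0
```

Call:
servo_tool:
  commands: [40,0,0,0,0,40,0,0,0,0,40,0,0,0,0,40,0,0,0,0]

```text
clock: 7.6
ee_pos: [0.5587, 0.2651, 0.0782]
orientation: [3.142, 0.0, 0.139]
contact_force: [0.3, 0.2, -0.3]
width: 0.417
grip_force: 0.0
```

Call:
servo_tool:
  commands: [40,0,0,0.5,0,40,0,0,1,0,40,0,0,1,0,40,0,0,1,0,40,0,0,0,0]

```text
clock: 8.1
ee_pos: [0.5606, 0.2665, 0.1705]
orientation: [-3.139, -0.006, 0.139]
contact_force: [-0.1, 0.6, -0.3]
width: 0.44
grip_force: 0.0
```

Run:
```python
from fit import *
s=sense();e=s['ee_pos'];print(e,s['orientation'],s['width'])
c=snap('wrist','w2'); i=c['img']
q=np.array([pix('w2',p) for p in outl('jsquare',.5587,.2645,np.radians(8))])
sh['square']=(71,71,.074,'r')
cv2.polylines(i,[np.int32(q)],False,(0,0,255),1)
q=np.array([pix('w2',p) for p in outl('square',.5587,.2645,np.radians(8))])
cv2.polylines(i,[np.int32(q)],False,(255,0,0),1)
cv2.imwrite('pics/w2o.png',i[100:330,130:450])
```

```text
[0.56059788 0.2665472  0.17045888] [-3.13908573 -0.00631387  0.1391744 ] 0.4396042626954418
```

View pics/w2o.png

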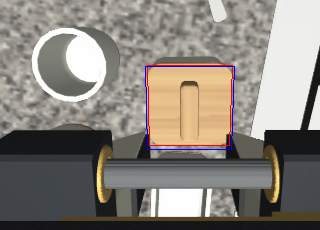

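Call:
servo_tool:
  commands: [44,0.03,-0.927,0,-0.117,44,0.03,-0.927,0,-0.117,44,0.03,-0.927,0,-0.117,44,0.03,-0.927,0,-0.117,44,0.03,-0.927,0,-0.117]

```text
clock: 8.65
ee_pos: [0.5619, 0.1481, 0.1652]
orientation: [3.141, 0.001, 0.088]
contact_force: [1.1, 0.2, 0.4]
width: 0.48
grip_force: 0.0
```

Call:
servo_tool:
  commands: [44,0.03,-0.927,0,-0.117,44,0.03,-0.927,0,-0.117,44,0.03,-0.927,0,-0.117,44,0.03,-0.927,0,-0.117,44,0.03,-0.927,0,-0.117]

```text
clock: 9.15
ee_pos: [0.5656, 0.0323, 0.1652]
orientation: [3.141, 0.001, 0.037]
contact_force: [0.0, -0.2, -0.8]
width: 0.479
grip_force: 0.0
```

Call:
servo_tool:
  commands: [44,0.03,-0.927,0,-0.117,44,0.03,-0.927,0,-0.117,44,0.03,-0.927,0,-0.117,44,0.03,-0.927,0,-0.117,44,0.03,-0.927,0,-0.117]

```text
clock: 9.65
ee_pos: [0.5693, -0.0835, 0.1652]
orientation: [-3.142, 0.001, -0.014]
contact_force: [-0.6, 0.4, 0.4]
width: 0.477
grip_force: 0.0
```

Call:
servo_tool:
  commands: [44,0.03,-0.927,0,-0.117,44,0.03,-0.927,0,-0.117,44,0.03,-0.927,0,-0.117,44,0,0,0,0,44,0,0,0,0]

```text
clock: 10.15
ee_pos: [0.5717, -0.1522, 0.1652]
orientation: [-3.141, 0.001, -0.046]
contact_force: [-0.2, 0.7, 0.4]
width: 0.483
grip_force: 0.0
```

Run:
```python
from fit import *
s=sense();e=s['ee_pos'];print(e,s['orientation'],s['width'])
c=snap('wrist','w3'); i=c['img']
for n,a in {'oblong':(.5719,-.1514,-2.5),'narrow':(.6246,-.2669,0)}.items():
    q=np.array([pix('w3',p) for p in outl(n,a[0],a[1],np.radians(a[2]))])
    cv2.polylines(i,[np.int32(q)],False,(0,0,255),1)
cv2.imwrite('pics/w3o.png',cv2.resize(i[60:330,220:540],None,fx=2,fy=2))
```

```text
[ 0.57168108 -0.15221156  0.16517578] [-3.14125685e+00  1.18704705e-03 -4.55727134e-02] 0.4825205827704763
```

View pics/w3o.png

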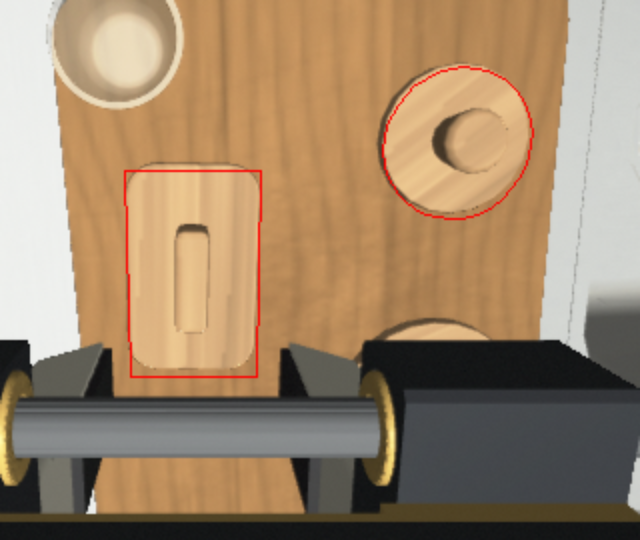

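Call:
servo_tool:
  commands: [44,0,0,-1,0,44,0,0,-1,0,44,0,0,-1,0,44,0,0,-1,0,44,0,0,-0.68,0]

```text
clock: 10.7
ee_pos: [0.5714, -0.1501, 0.047]
orientation: [-3.141, 0.002, -0.042]
contact_force: [-0.0, -0.6, 0.2]
width: 0.478
grip_force: 0.0
```

Call:
servo_tool:
  commands: [5,0,0,0,0,5,0,0,0,0,5,0,0,0,0,5,0,0,0,0,5,0,0,0,0]

```text
clock: 11.2
ee_pos: [0.5728, -0.152, 0.0496]
orientation: [3.141, -0.002, -0.045]
contact_force: [1.8, 1.2, 3.2]
width: 0.151
grip_force: 25.0
```

Call:
servo_tool:
  commands: [5,0,0,0,0,5,0,0,0,0,5,0,0,0.5,0,5,0,0,1,0,5,0,0,1,0]

```text
clock: 11.7
ee_pos: [0.5716, -0.1521, 0.1122]
orientation: [-3.141, 0.001, -0.045]
contact_force: [0.9, -0.7, -0.9]
width: 0.151
grip_force: 25.0
```

Call:
servo_tool:
  commands: [5,0,0,1,0,5,0,0,1,0,5,0,0,0,0]

```text
clock: 12.0
ee_pos: [0.5742, -0.1524, 0.1655]
orientation: [3.141, -0.006, -0.045]
contact_force: [0.8, -0.5, -0.4]
width: 0.153
grip_force: 25.0
```

Call:
servo_tool:
  commands: [5,-0.284,0.91,0,0.061,5,-0.284,0.91,0,0.061,5,-0.284,0.91,0,0.061,5,-0.284,0.91,0,0.061,5,-0.284,0.91,0,0.061]

```text
clock: 12.5
ee_pos: [0.5358, -0.0376, 0.161]
orientation: [3.141, 0.001, -0.018]
contact_force: [-0.0, 0.2, -1.1]
width: 0.153
grip_force: 25.0
```

Call:
servo_tool:
  commands: [5,-0.284,0.91,0,0.061,5,-0.284,0.91,0,0.061,5,-0.284,0.91,0,0.061,5,-0.284,0.91,0,0.061,5,-0.284,0.91,0,0.061]

```text
clock: 13.0
ee_pos: [0.5004, 0.0761, 0.161]
orientation: [3.141, 0.001, 0.009]
contact_force: [0.5, -0.1, -0.7]
width: 0.151
grip_force: 25.0
```

Call:
servo_tool:
  commands: [5,-0.284,0.91,0,0.061,5,-0.284,0.91,0,0.061,5,-0.284,0.91,0,0.061,5,-0.284,0.91,0,0.061,5,-0.284,0.91,0,0.061]

```text
clock: 13.5
ee_pos: [0.465, 0.1897, 0.161]
orientation: [3.141, 0.001, 0.035]
contact_force: [0.7, -0.3, -1.1]
width: 0.149
grip_force: 25.0
```

Call:
servo_tool:
  commands: [5,-0.284,0.91,0,0.061,5,-0.284,0.91,0,0.061,5,-0.284,0.91,0,0.061,5,0,0,0,0,5,0,0,0,0]

```text
clock: 14.0
ee_pos: [0.444, 0.2573, 0.161]
orientation: [3.141, 0.001, 0.052]
contact_force: [0.5, 0.1, -0.4]
width: 0.147
grip_force: 25.0
```

Run:
```python
from fit import *
s=sense();e=s['ee_pos'];print(e,s['orientation'],s['width'])
c=snap('wrist','w4'); i=c['img']
sh['oblong']=(95,59,e[2]-.005,'r')
for n,a in {'oblong':(e[0],e[1],3),'joblong':(.4439,.258,3)}.items():
    q=np.array([pix('w4',p) for p in outl(n,a[0],a[1],np.radians(a[2]))])
    cv2.polylines(i,[np.int32(q)],False,(0,0,255),1)
cv2.imwrite('pics/w4o.png',cv2.resize(i[80:330,170:470],None,fx=2,fy=2))
```

```text
[0.44402277 0.25733574 0.16097769] [3.14093451e+00 6.29276592e-04 5.22016942e-02] 0.1474404693278728
```

View pics/w4o.png

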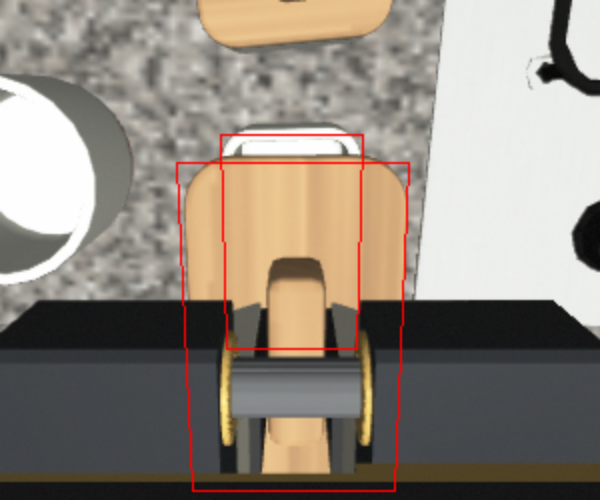

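Call:
servo_tool:
  commands: [5,0,0.04,-0.9,0,5,0,0,-0.9,0,5,0,0,-0.8,0,5,0,0,-0.6,0,5,0,0,-0.3,0]

```text
clock: 14.55
ee_pos: [0.4443, 0.2566, 0.0724]
orientation: [3.14, 0.002, 0.049]
contact_force: [0.5, -0.1, -1.6]
width: 0.151
grip_force: 25.0
```

Call:
servo_tool:
  commands: [5,0,0,-0.1,0,5,0,0,-0.1,0,5,0,0,-0.08,0,5,0,0,0,0]

```text
clock: 14.95
ee_pos: [0.445, 0.2586, 0.0678]
orientation: [-3.141, -0.001, 0.051]
contact_force: [-0.5, -1.0, 5.7]
width: 0.149
grip_force: 25.0
```

Call:
servo_tool:
  commands: [50,0,0,0,0,50,0,0,0,0,50,0,0,0,0,50,0,0,0,0]

```text
clock: 15.35
ee_pos: [0.4445, 0.2585, 0.0668]
orientation: [-3.141, -0.0, 0.051]
contact_force: [-0.2, -0.3, 0.7]
width: 0.449
grip_force: 0.0
```

Call:
servo_tool:
  commands: [50,0,0,0.5,0,50,0,0,1,0,50,0,0,1,0,50,0,0,1,0,50,0,0,0.5,0]

```text
clock: 15.85
ee_pos: [0.4451, 0.2592, 0.1695]
orientation: [-3.14, -0.003, 0.051]
contact_force: [0.3, 1.2, 0.2]
width: 0.544
grip_force: 0.0
```

Call:
servo_tool:
  commands: [50,0.103,-0.945,0,0,50,0.103,-0.945,0,0,50,0.103,-0.945,0,0,50,0.103,-0.945,0,0,50,0.103,-0.945,0,0]

```text
clock: 16.35
ee_pos: [0.4571, 0.1393, 0.1668]
orientation: [3.141, 0.0, 0.051]
contact_force: [0.4, 0.0, 0.1]
width: 0.543
grip_force: 0.0
```

Call:
servo_tool:
  commands: [50,0.103,-0.945,0,0,50,0.103,-0.945,0,0,50,0.103,-0.945,0,0,50,0.103,-0.945,0,0,50,0.103,-0.945,0,0]

```text
clock: 16.85
ee_pos: [0.47, 0.0212, 0.1668]
orientation: [3.142, 0.0, 0.051]
contact_force: [0.3, -0.6, 0.2]
width: 0.545
grip_force: 0.0
```

Call:
servo_tool:
  commands: [50,0.103,-0.945,0,0,50,0.103,-0.945,0,0,50,0.103,-0.945,0,0,50,0.103,-0.945,0,0,50,0.103,-0.945,0,0]

```text
clock: 17.35
ee_pos: [0.4829, -0.0968, 0.1668]
orientation: [-3.142, 0.0, 0.051]
contact_force: [-0.2, 0.9, 0.1]
width: 0.543
grip_force: 0.0
```

Call:
servo_tool:
  commands: [50,0.103,-0.945,0,0,50,0.103,-0.945,0,0,50,0.103,-0.945,0,0,50,0.103,-0.945,0,0,50,0.103,-0.945,0,0]

```text
clock: 17.85
ee_pos: [0.4957, -0.2149, 0.1668]
orientation: [-3.141, 0.0, 0.051]
contact_force: [0.2, 0.1, -0.5]
width: 0.54
grip_force: 0.0
```

Call:
servo_tool:
  commands: [50,0.103,-0.945,0,0,50,0.103,-0.945,0,0,50,0,0,0,0,50,0,0,0,0]

```text
clock: 18.25
ee_pos: [0.5007, -0.2613, 0.1665]
orientation: [-3.141, 0.001, 0.05]
contact_force: [-0.6, 0.4, 0.2]
width: 0.544
grip_force: 0.0
```

Run:
```python
from fit import *
s=sense();e=s['ee_pos'];print(e,s['orientation'],s['width'])
c=snap('top','t1'); i=c['img']
a=i[160:260,200:295]
c=snap('wrist','w5'); j=c['img']
q=np.array([pix('w5',p) for p in outl('wide',.5005,-.2607,0)])
cv2.polylines(j,[np.int32(q)],False,(0,0,255),1)
cv2.imwrite('pics/w5o.png',np.hstack([cv2.resize(a,(380,400),interpolation=cv2.INTER_CUBIC),cv2.resize(j[70:270,200:410],(420,400))]))
```

```text
[ 0.50074754 -0.26132638  0.16651137] [-3.14103671e+00  5.47780418e-04  5.02375372e-02] 0.5437196660002106
```

View pics/w5o.png

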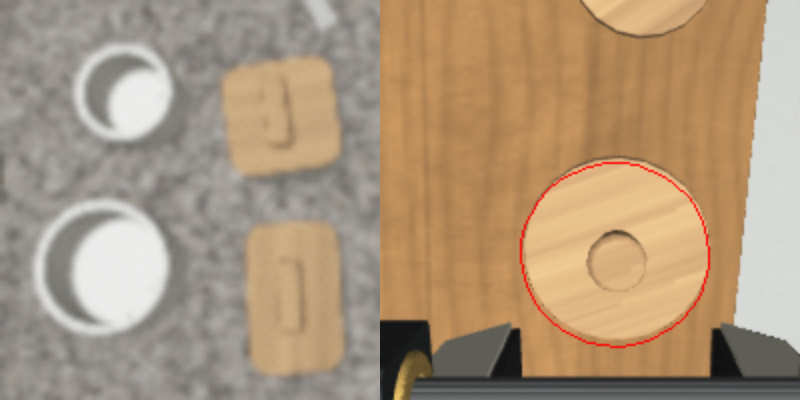

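Call:
servo_tool:
  commands: [50,0,0,-1,0,50,0,0,-1,0,50,0,0,-1,0,50,0,0,-1,0,50,0,0,-0.72,0]

```text
clock: 18.85
ee_pos: [0.5007, -0.2597, 0.0474]
orientation: [-3.141, 0.001, 0.053]
contact_force: [-0.4, 0.2, -0.0]
width: 0.545
grip_force: 0.0
```

Call:
servo_tool:
  commands: [10,0,0,0,0,10,0,0,0,0,10,0,0,0,0,10,0,0,0,0,10,0,0,0,0]

```text
clock: 19.35
ee_pos: [0.5019, -0.2614, 0.05]
orientation: [3.141, -0.002, 0.051]
contact_force: [0.1, 1.8, 6.3]
width: 0.255
grip_force: 25.0
```

Call:
servo_tool:
  commands: [10,0,0,0,0,10,0,0,0,0,10,0,0,0.5,0,10,0,0,1,0,10,0,0,1,0]

```text
clock: 19.85
ee_pos: [0.5006, -0.2612, 0.1125]
orientation: [-3.141, 0.001, 0.051]
contact_force: [0.8, -0.7, -1.5]
width: 0.254
grip_force: 25.0
```

Call:
servo_tool:
  commands: [10,0,0,1,0,10,0,0,1,0,10,0,0,0,0]

```text
clock: 20.15
ee_pos: [0.503, -0.2622, 0.1656]
orientation: [3.139, -0.006, 0.051]
contact_force: [0.2, 0.2, -1.1]
width: 0.258
grip_force: 25.0
```

Call:
servo_tool:
  commands: [10,-0.054,0.946,0,0,10,-0.054,0.946,0,0,10,-0.054,0.946,0,0,10,-0.054,0.946,0,0,10,-0.054,0.946,0,0]

```text
clock: 20.65
ee_pos: [0.4937, -0.1421, 0.1612]
orientation: [-3.142, 0.001, 0.051]
contact_force: [0.0, -0.3, -1.1]
width: 0.252
grip_force: 25.0
```

Call:
servo_tool:
  commands: [10,-0.054,0.946,0,0,10,-0.054,0.946,0,0,10,-0.054,0.946,0,0,10,-0.054,0.946,0,0,10,-0.054,0.946,0,0]

```text
clock: 21.15
ee_pos: [0.4869, -0.024, 0.1612]
orientation: [3.141, 0.001, 0.051]
contact_force: [1.1, -0.5, -0.5]
width: 0.253
grip_force: 25.0
```

Call:
servo_tool:
  commands: [10,-0.054,0.946,0,0,10,-0.054,0.946,0,0,10,-0.054,0.946,0,0,10,-0.054,0.946,0,0,10,-0.054,0.946,0,0]

```text
clock: 21.65
ee_pos: [0.4803, 0.0941, 0.1612]
orientation: [3.141, 0.0, 0.051]
contact_force: [0.3, -0.3, -0.2]
width: 0.252
grip_force: 25.0
```

Call:
servo_tool:
  commands: [10,-0.054,0.946,0,0,10,-0.054,0.946,0,0,10,-0.054,0.946,0,0,10,-0.054,0.946,0,0,10,-0.054,0.946,0,0]

```text
clock: 22.15
ee_pos: [0.4736, 0.2123, 0.1611]
orientation: [3.141, 0.0, 0.051]
contact_force: [1.4, 0.7, -0.5]
width: 0.257
grip_force: 25.0
```

Call:
servo_tool:
  commands: [10,-0.054,0.946,0,0,10,-0.054,0.946,0,0,10,-0.054,0.946,0,0,10,-0.054,0.946,0,0,10,-0.054,0.946,0,0]

```text
clock: 22.65
ee_pos: [0.4669, 0.3305, 0.1611]
orientation: [3.141, 0.001, 0.051]
contact_force: [-0.3, -0.0, -2.1]
width: 0.259
grip_force: 25.0
```

Call:
servo_tool:
  commands: [10,-0.054,0.946,0,0,10,-0.054,0.946,0,0,10,0,0,0,0,10,0,0,0,0]

```text
clock: 23.05
ee_pos: [0.4642, 0.3771, 0.1609]
orientation: [3.141, 0.001, 0.052]
contact_force: [0.2, -0.5, -1.2]
width: 0.256
grip_force: 25.0
```

Run:
```python
from fit import *
s=sense();e=s['ee_pos'];print(e,s['orientation'],s['width'])
c=snap('wrist','w6'); i=c['img']
sh['wide']=(85,85,e[2]-.005,'c')
for n,a in {'wide':(e[0],e[1],0),'jwide':(.4646,.3771,0)}.items():
    q=np.array([pix('w6',p) for p in outl(n,a[0],a[1],np.radians(a[2]))])
    cv2.polylines(i,[np.int32(q)],False,(0,0,255),1)
cv2.imwrite('pics/w6o.png',cv2.resize(i[80:330,170:470],None,fx=2,fy=2))
```

```text
[0.46418513 0.37711942 0.16087576] [3.14077273e+00 7.07384016e-04 5.21077136e-02] 0.2556114811781087
```

View pics/w6o.png

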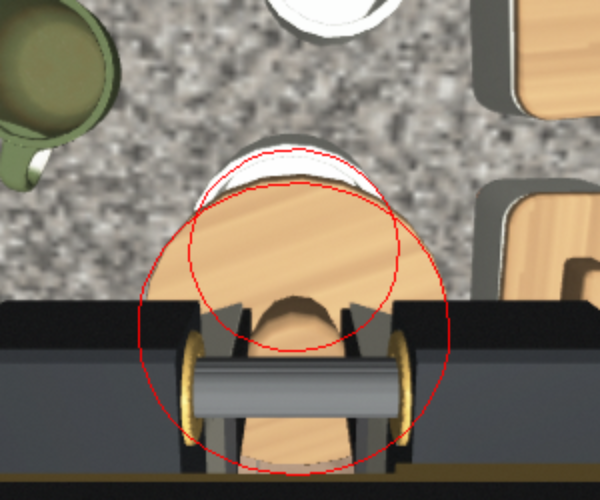

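Call:
servo_tool:
  commands: [10,0.02,0,-0.8,0,10,0,0,-0.7,0,10,0,0,-0.6,0,10,0,0,-0.5,0,10,0,0,-0.2,0]

```text
clock: 23.6
ee_pos: [0.465, 0.3757, 0.09]
orientation: [3.14, 0.001, 0.05]
contact_force: [0.6, 0.2, -0.3]
width: 0.255
grip_force: 25.0
```

Call:
servo_tool:
  commands: [10,0,0,-0.1,0,10,0,0,-0.1,0,10,0,0,-0.1,0,10,0,0,0,0]

```text
clock: 24.0
ee_pos: [0.4655, 0.3775, 0.0844]
orientation: [-3.141, -0.001, 0.051]
contact_force: [-0.1, 0.6, 1.7]
width: 0.259
grip_force: 25.0
```

Call:
servo_tool:
  commands: [10,0,0,-0.06,0,10,0,0,0,0]

```text
clock: 24.2
ee_pos: [0.4655, 0.3776, 0.0842]
orientation: [-3.141, -0.002, 0.051]
contact_force: [-4.5, -4.8, 16.7]
width: 0.253
grip_force: 25.0
```

Call:
servo_tool:
  commands: [50,0,0,0,0,50,0,0,0,0,50,0,0,0,0,50,0,0,0,0]

```text
clock: 24.6
ee_pos: [0.4651, 0.3773, 0.0821]
orientation: [3.142, 0.0, 0.051]
contact_force: [0.1, -0.1, -0.1]
width: 0.529
grip_force: 0.0
```

Call:
servo_tool:
  commands: [50,0,0,0.4,0,50,0,0,1,0,50,0,0,1,0,50,0,0,1,0]

```text
clock: 25.0
ee_pos: [0.465, 0.3773, 0.1687]
orientation: [-3.141, 0.0, 0.051]
contact_force: [0.1, 0.6, 0.4]
width: 0.545
grip_force: 0.0
```

Call:
servo_tool:
  commands: [50,0.237,-0.954,0,0,50,0.237,-0.954,0,0,50,0.237,-0.954,0,0,50,0.237,-0.954,0,0,50,0.237,-0.954,0,0]

```text
clock: 25.5
ee_pos: [0.495, 0.2572, 0.168]
orientation: [-3.141, -0.001, 0.051]
contact_force: [-0.1, 0.1, 0.2]
width: 0.545
grip_force: 0.0
```

Call:
servo_tool:
  commands: [50,0.237,-0.954,0,0,50,0.237,-0.954,0,0,50,0.237,-0.954,0,0,50,0.237,-0.954,0,0,50,0.237,-0.954,0,0]

```text
clock: 26.0
ee_pos: [0.5247, 0.1379, 0.168]
orientation: [-3.141, -0.001, 0.051]
contact_force: [0.1, -0.3, -0.1]
width: 0.547
grip_force: 0.0
```

Call:
servo_tool:
  commands: [50,0.237,-0.954,0,0,50,0.237,-0.954,0,0,50,0.237,-0.954,0,0,50,0.237,-0.954,0,0,50,0.237,-0.954,0,0]

```text
clock: 26.5
ee_pos: [0.5543, 0.0186, 0.168]
orientation: [-3.142, -0.001, 0.051]
contact_force: [0.7, 0.0, 0.0]
width: 0.548
grip_force: 0.0
```

Call:
servo_tool:
  commands: [50,0.237,-0.954,0,0,50,0.237,-0.954,0,0,50,0.237,-0.954,0,0,50,0.237,-0.954,0,0,50,0.237,-0.954,0,0]

```text
clock: 27.0
ee_pos: [0.5839, -0.1006, 0.168]
orientation: [-3.142, -0.001, 0.051]
contact_force: [1.2, 0.6, 0.3]
width: 0.544
grip_force: 0.0
```

Call:
servo_tool:
  commands: [50,0.237,-0.954,0,0,50,0.237,-0.954,0,0,50,0.237,-0.954,0,0,50,0.237,-0.954,0,0,50,0.237,-0.954,0,0]

```text
clock: 27.5
ee_pos: [0.6135, -0.2199, 0.168]
orientation: [-3.142, -0.0, 0.051]
contact_force: [1.7, -0.0, 0.4]
width: 0.544
grip_force: 0.0
```

Call:
servo_tool:
  commands: [50,0.237,-0.954,0,0,50,0.237,-0.954,0,0,50,0,0,0,0,50,0,0,0,0]

```text
clock: 27.9
ee_pos: [0.625, -0.2669, 0.1675]
orientation: [-3.141, -0.0, 0.05]
contact_force: [1.0, 1.1, -0.3]
width: 0.545
grip_force: 0.0
```

Call:
servo_tool:
  commands: [50,0,0,-1,0,50,0,0,-1,0,50,0,0,-1,0,50,0,0,-1,0,50,0,0,-0.76,0]

```text
clock: 28.4
ee_pos: [0.6248, -0.2646, 0.0472]
orientation: [-3.14, 0.001, 0.053]
contact_force: [-0.1, -0.1, 0.7]
width: 0.549
grip_force: 0.0
```

Call:
servo_tool:
  commands: [10,0,0,0,0,10,0,0,0,0,10,0,0,0,0,10,0,0,0,0,10,0,0,0,0]

```text
clock: 28.9
ee_pos: [0.6261, -0.2664, 0.0497]
orientation: [3.141, -0.002, 0.051]
contact_force: [0.3, 1.6, 6.1]
width: 0.259
grip_force: 25.0
```

Call:
servo_tool:
  commands: [10,0,0,0,0,10,0,0,0,0,10,0,0,0.5,0,10,0,0,1,0,10,0,0,1,0]

```text
clock: 29.4
ee_pos: [0.6246, -0.2669, 0.1118]
orientation: [-3.142, 0.001, 0.051]
contact_force: [0.1, -0.5, -0.9]
width: 0.255
grip_force: 25.0
```

Call:
servo_tool:
  commands: [10,0,0,1,0,10,0,0,1,0,10,0,0,0,0]

```text
clock: 29.7
ee_pos: [0.6271, -0.2676, 0.1657]
orientation: [3.139, -0.006, 0.051]
contact_force: [0.8, -0.3, 0.1]
width: 0.256
grip_force: 25.0
```

Call:
servo_tool:
  commands: [10,-0.072,0.939,0,0,10,-0.072,0.939,0,0,10,-0.072,0.939,0,0,10,-0.072,0.939,0,0,10,-0.072,0.939,0,0]

```text
clock: 30.2
ee_pos: [0.6154, -0.1486, 0.1605]
orientation: [3.141, 0.001, 0.051]
contact_force: [-0.0, -0.2, -0.7]
width: 0.253
grip_force: 25.0
```

Call:
servo_tool:
  commands: [10,-0.072,0.939,0,0,10,-0.072,0.939,0,0,10,-0.072,0.939,0,0,10,-0.072,0.939,0,0,10,-0.072,0.939,0,0]

```text
clock: 30.7
ee_pos: [0.6065, -0.0313, 0.1605]
orientation: [3.141, 0.001, 0.051]
contact_force: [0.5, 0.2, -1.0]
width: 0.257
grip_force: 25.0
```

Call:
servo_tool:
  commands: [10,-0.072,0.939,0,0,10,-0.072,0.939,0,0,10,-0.072,0.939,0,0,10,-0.072,0.939,0,0,10,-0.072,0.939,0,0]

```text
clock: 31.2
ee_pos: [0.5976, 0.086, 0.1605]
orientation: [3.141, 0.001, 0.051]
contact_force: [1.5, 0.5, -0.4]
width: 0.255
grip_force: 25.0
```

Call:
servo_tool:
  commands: [10,-0.072,0.939,0,0,10,-0.072,0.939,0,0,10,-0.072,0.939,0,0,10,-0.072,0.939,0,0,10,-0.072,0.939,0,0]

```text
clock: 31.7
ee_pos: [0.5887, 0.2033, 0.1605]
orientation: [3.141, 0.001, 0.051]
contact_force: [-0.5, -0.4, -0.8]
width: 0.257
grip_force: 25.0
```

Call:
servo_tool:
  commands: [10,-0.072,0.939,0,0,10,-0.072,0.939,0,0,10,-0.072,0.939,0,0,10,-0.072,0.939,0,0,10,-0.072,0.939,0,0]

```text
clock: 32.2
ee_pos: [0.5797, 0.3206, 0.1604]
orientation: [3.141, 0.001, 0.051]
contact_force: [-1.1, 0.0, -0.9]
width: 0.257
grip_force: 25.0
```

Call:
servo_tool:
  commands: [10,-0.072,0.939,0,0,10,-0.072,0.939,0,0,10,0,0,0,0,10,0,0,0,0]

```text
clock: 32.6
ee_pos: [0.576, 0.3671, 0.1602]
orientation: [3.141, 0.001, 0.052]
contact_force: [-0.3, 0.2, -0.9]
width: 0.256
grip_force: 25.0
```

Call:
servo_tool:
  commands: [10,0,0,-0.8,0,10,0,0,-0.8,0,10,0,0,-0.6,0,10,0,0,-0.5,0,10,0,0,-0.3,0]

```text
clock: 33.1
ee_pos: [0.5764, 0.3662, 0.0846]
orientation: [3.141, 0.001, 0.05]
contact_force: [-0.8, -1.7, -0.8]
width: 0.255
grip_force: 25.0
```

Call:
servo_tool:
  commands: [10,0,0,-0.1,0,10,0,0,-0.1,0,10,0,0,0,0,10,0,0,0,0]

```text
clock: 33.5
ee_pos: [0.5768, 0.3674, 0.0813]
orientation: [-3.141, -0.001, 0.051]
contact_force: [0.5, -0.4, -0.7]
width: 0.255
grip_force: 25.0
```

Call:
servo_tool:
  commands: [10,0,0,-0.06,0,10,0,0,-0.04,0,10,0,0,0,0]

```text
clock: 33.8
ee_pos: [0.577, 0.3679, 0.0799]
orientation: [-3.14, -0.002, 0.051]
contact_force: [-1.8, -0.8, 8.3]
width: 0.257
grip_force: 25.0
```

Call:
servo_tool:
  commands: [50,0,0,0,0,50,0,0,0,0,50,0,0,0,0,50,0,0,0,0]

```text
clock: 34.2
ee_pos: [0.5764, 0.367, 0.078]
orientation: [3.141, 0.0, 0.051]
contact_force: [0.9, -0.3, -0.5]
width: 0.527
grip_force: 0.0
```

Call:
servo_tool:
  commands: [50,0,0,0.5,0,50,0,0,1,0,50,0,0,1,0,50,0,0,1,0,50,0,0,0,0]

```text
clock: 34.7
ee_pos: [0.5782, 0.3688, 0.1709]
orientation: [-3.138, -0.006, 0.051]
contact_force: [0.7, -0.1, 0.3]
width: 0.55
grip_force: 0.0
```

Call:
servo_tool:
  commands: [50,-0.3,-1,0,0,50,-0.3,-1,0,0,50,-0.3,-1,0,0,50,-0.3,-1,0,0,50,-0.3,-1,0,0]

```text
clock: 35.2
ee_pos: [0.5385, 0.2411, 0.1659]
orientation: [3.141, 0.0, 0.051]
contact_force: [0.3, -0.8, 0.0]
width: 0.541
grip_force: 0.0
```

Call:
servo_tool:
  commands: [50,-0.3,-1,0,0,50,-0.3,-1,0,0,50,-0.3,-1,0,0,50,-0.3,-1,0,0,50,-0.3,-1,0,0]

```text
clock: 35.7
ee_pos: [0.501, 0.1161, 0.1659]
orientation: [3.141, -0.0, 0.051]
contact_force: [0.7, 0.8, 1.0]
width: 0.547
grip_force: 0.0
```

Call:
servo_tool:
  commands: [50,0,-1,0,0,50,0,-1,0,0,50,0,-1,0,0,50,0,-1,0,0,50,0,-1,0,0]

```text
clock: 36.2
ee_pos: [0.5013, -0.0089, 0.166]
orientation: [3.142, -0.0, 0.051]
contact_force: [0.5, -0.8, 0.5]
width: 0.545
grip_force: 0.0
```

Call:
servo_tool:
  commands: [50,0,-1,0,0,50,0,-1,0,0,50,0,-1,0,0,50,0,0,0,0,50,0,0,0,0]

```text
clock: 36.7
ee_pos: [0.5014, -0.0831, 0.1658]
orientation: [-3.141, 0.0, 0.05]
contact_force: [-0.1, -0.5, -0.0]
width: 0.546
grip_force: 0.0
```

Run:
```python
from fit import *
c=snap('top','t2'); i=c['img']; d=snap('scene','s2'); j=d['img']
a=i[160:260,165:295]; b=j[200:315,180:340]
cv2.imwrite('pics/fin.png',np.hstack([cv2.resize(a,(390,300),interpolation=cv2.INTER_CUBIC),cv2.resize(b,(410,300),interpolation=cv2.INTER_CUBIC)]))
```

```text
(no output)
```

View pics/fin.png

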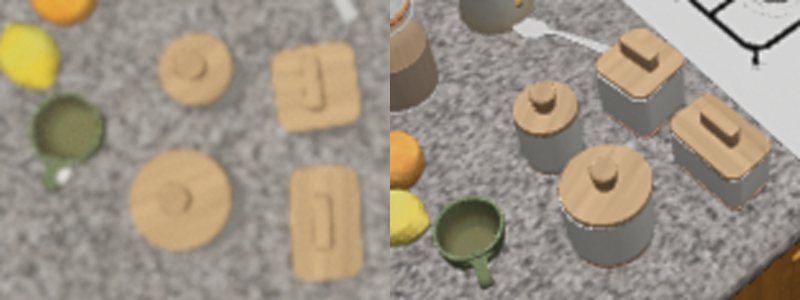

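The picture shows all four lids flat and centred on their jars: round ones at about (540,110) and (605,185), square at (640,65), oblong at (720,135). The cup has not moved.

```bash
python3 -c "
from station import *
print(close_job())"
```

```text
the job is handed in; nothing more can be done
None
```

All four lids are on their own jars and look flat and centred in the final camera view; I handed the job in at about 37 s on the robot's clock, and no verdict came back.

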